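# Stand a phone in the tilt cradle and hold it at the third click

### The job

Take the phone out of the blue slotted rack and lean it in the tilting stand: long edge down on the ledge behind the lip, screen towards the robot's side, centred, back resting against the two uprights, and let go of it. Then grip the red bar of the index knob and turn it clockwise (seen from above) three clicks, to the green mark and not on to the fourth, which tilts the phone back for looking at its screen; a spring turns the knob home if it is let go, so finish while still gripping the knob there. Leave the drive in the rack and the other things on the bench where they are.

Things in the scene. Friction and masses are not known exactly. Their poses are not given: they have to be found in the camera images.
- phone: Black phone 70 x 150 x 8 mm, 0.18 kg, standing on a long edge in the front or back slot of the rack. Origin: centre of its back face, 35 mm above the lower edge. z points out of the screen, y along the 150 mm length, x along the 70 mm width, up at the start (and when leaning in the stand). Mid-thickness is 4 mm from the origin along z.
- rack: Fixed blue rack, base plate 108 (x) x 104 (y) x 6 mm, 3 slots along y at x = -36, 0 (empty), +36 mm, each 11 mm wide between 3 mm plates, 40 mm high above the bench, only at its ends (30 to 50 mm either side of the middle): in between, a thing can be gripped freely. Things stand on the base plate, screen or label to -x. Origin: centre of the underside.
- drive: 2.5 inch drive, dark with a light label, 70 x 100 x 8 mm, standing in the other outer slot of the rack; must stay there. Origin at the centre of its back face.
- stand: Fixed tilting stand, base plate 8 mm thick, 130 mm in x, y = -200 to +86 mm. Origin on the bench under the middle of the cradle's tilt axis; -x is its front, the robot's side. It carries the cradle and, centred at y = -155 mm (right, seen from the robot), a grey box 78 x 70 mm, 44 mm high, with the dial and index knob on top.
- cradle: Aluminium cradle for the phone. Origin 32 mm above the bench on its tilt axis, mid-length, where the ledge's top (z = 0) meets the support's front plane (x = 0). z points up along the support, which at home leans back (to the stand's +x) 0.25 rad from vertical; x to the rear, y along the ledge. Tilts back 0.25 rad per rad of the knob.
- index_knob (a joint): Knob angle, rad: 0 at home on its end stop, growing clockwise seen from above, to 1.8. Clicks (detents) at 0.4, 0.8, 1.2 (third, green mark), 1.6. A spring of 0.115 to 0.16 N m turns it home if let go; detents add a ripple of 0.09 N m: the turning torque peaks (about 0.2 N m) 0.1 rad after a click and is least (about 0.04) 0.1 rad before the next. Friction 0.01 N m.
- knob_grip (a point): Grip point of the knob, on its upright axis, 75 mm above the bench. It turns with the knob.
- knob_bar: Red grip bar of the knob, 44 (x) x 14 (y) x 34 mm high, top 89 mm above the bench, on a black disc 48 mm across whose top is at 55 mm. Grip it across the 14 mm from above. A white line on the -x half of its top is the pointer, towards the stand's -x at home. Origin: on the axis, at the bar's foot.
- paste_tin: Small round flux tin, 50 mm across, 24 mm high, a bystander behind the work. Origin: centre of its underside.
- spool: Solder spool, 60 mm across, 46 mm high, a bystander behind the stand. Origin: centre of its underside.
- braid_box: Small blue desoldering-braid dispenser, 40 x 46 x 10 mm, a bystander behind the rack. Origin: centre of its underside.
- phone_screen (a point): Centre of the phone's screen, 8 mm from phone's origin along its z.
- cradle_back (a point): Point of the cradle's support plane, 35 mm up from the ledge: the leaning phone's origin lies here. Ledge 146 mm long, 16 mm deep from support to a lip 8 mm high. The support is a cross bar 18 mm high and two uprights 70 mm high, 30 mm wide, at y = -57 and +57 mm, all 5 mm thick; the 84 mm gap between leaves room for a finger.

How it is judged (in metres and radians):
On the way:
1. the phone leans in the cradle, let go, with the knob still at home (value of joint index_knob below 0.15 rad and contact force between the fingers and phone below 0.1 N and contact force between phone and cradle above 0.3 N and z of phone in the frame of cradle between 0.03 and 0.04 m and y of phone in the frame of cradle between -0.02 and 0.02 m and x of phone in the frame of cradle between -0.009 and 0.004 m and angle between the z axis of phone and the x axis of cradle, either way round below 0.2 rad and x of phone_screen in the frame of cradle below -0.004 m), for 0.3 s.
At the end, for the whole second after the job is handed in: Knob still, gripped (over 2 N) at 1.2 rad within 0.12. Phone at rest in the cradle, untouched: screen to the front, centred within 20 mm, long edge on the ledge (origin 30 to 40 mm up cradle z), back within 9 mm of the support and 0.2 rad of parallel (value of joint index_knob between 1.08 and 1.32 rad and velocity of joint index_knob between -0.1 and 0.1 rad/s and contact force between the fingers and knob_bar above 2 N and contact force between each of the arm, the fingers and phone below 0.1 N and contact force between phone and cradle above 0.3 N and z of phone in the frame of cradle between 0.03 and 0.04 m and y of phone in the frame of cradle between -0.02 and 0.02 m and x of phone in the frame of cradle between -0.009 and 0.004 m and angle between the z axis of phone and the x axis of cradle, either way round below 0.2 rad and linear speed of phone below 0.03 m/s and x of phone_screen in the frame of cradle below -0.004 m); the arm keeps its last pose, push and grip.
It fails at once if the knob was turned on towards the fourth click (beyond 1.42 rad) (value of joint index_knob above 1.42 rad).
It fails at once if the drive was moved more than 20 mm (distance of drive from where it was at the start of the episode above 0.02 m).
It fails at once if the flux tin, the spool or the braid box was moved more than 20 mm (distance of any of paste_tin, spool, braid_box from where it was at the start of the episode above 0.02 m).
It also fails if it takes over 51 s, if anything falls off the work surface, if the arm or the gripper's body presses on something with over 40 N, if the wrist force passes 120 N, or if a joint passes its speed limit or range.

### The arm

A 7-joint arm with a two-finger parallel gripper is mounted at the origin on a cart in front of the work surface, level with it; the furniture and walls round the work are solid. World frame = base frame: x ahead of the robot, y to its left, z up, the work surface at z = 0. Lengths are in mm, angles in rad, forces in N, time in s.
With the tool pointing down it reaches from about 350 to 900 mm from the base axis. Payload 8.1 kg.
Tool frame: the origin (TCP) lies at the very end of the fingers, on their centre line; the grasp point (between the pads) lies 19 mm behind it (bot.hold_point_z is the distance from the TCP to the grasp point, in mm); z points along the fingers, y is the line along which they close (so a half turn about z gives the same grasp; the last joint's range is limited). The gripper opens to 92 mm and grips with 3 to 60 N. Pads are 19 mm wide; open, the fingers measure 130 mm over their backs; the gripper's body (75 mm by 190 mm) begins 47 mm behind the grasp point.
Start: joints at [-1.291, 0.434, 0.025, 1.573, -0.012, 1.134, -0.075], TCP at [233.477, 579.767, 226.742] pointing down, gripper open.
Joint ranges: [-2.62, 2.62], [-0.44, 2.09], [-1.27, 1.32], [0.08, 2.57], [-1.32, 4.46], [0.12, 2], [-2.74, 2.74]. Speed limits (rad/s): [2.22, 2.22, 3.01, 3.01, 3.14, 3.14, 3.14].

### API

Orientations are given as a unit quaternion [w, x, y, z].
In Python, from workcell import bot, imaging, close_job, models gives the robot as it stands.
- The arm moves only by the tool apply_moves, never from a script. Its argument "increments" is a list of rows, each an object of numbers: "wx", "wy", "wz": the turn, a rotation vector about the tool's x, y, z in degrees; "tx", "ty", "tz": the shift along the tool's x, y, z in cm; "fingers": the closure, from -1 (fully open) to 1 (shut). A call has 1 to 20 rows; each row is the pose to reach, as a shift and turn from the pose commanded when the call began, along the tool's axes at that moment; what a row does not reach only later rows make up. A row lasts 1/8 s, in which the tool goes at most 62.5 mm and 10.7 degrees, less where a joint would pass 70% of its speed; a pose out of reach is approached as far as the arm can. A call with a gripper value outside its range is refused whole. The fingers move at their own pace and stop on an object; "squeeze" is the grip in N (left out, the last holds). Time passes only in rows, so rows that repeat a pose let the fingers close. It gives the time, the measured TCP pose, the force, the opening and the grip force at its end, in the units of the state.
- bot.sense(): the state, without advancing time (a new reading comes with each control period).
- imaging.capture(name): name is "scene" or "side" or "wrist"; returns a dict with "image" (384x512x3 uint8, red, green, blue), "fx", "fy", "cx", "cy" (pixels), "cam_to_world" (4x4, takes a point from camera to world coordinates). Camera axes: x right, y up, looking along -z (the intrinsics and any distortion apply to the point x, -y, -z); pixel columns grow to the right and rows downward; lengths in mm; the calibration is good to about 2 mm. A picture is of the moment at which its call begins. There is no depth.
- close_job(): hands the job in; it is judged then, once.
Trained networks look in a picture, given as the dict that the camera call returned (one of the last four; its "shot" number tells which), for a name from the list of things; names that differ only in an ending like _2 or _b are one class to them, and where a whole thing is asked for, a point or a joint stands for the part that bears it (a point fixed in the world has none). Each returns a list of dicts, best first, with "score" (0 to 1); they miss things now and then, are a little off and sometimes report something else, mostly with a low value. They report only what shows in the picture. A call takes as long as a camera call.
- models.masks_of(picture, target): "pixels" (384x512 bool, what is visible of it) and "rect" ([centre column, centre row, width, height] in pixels, round what is visible of it).
The state is a dict: "time": time; "joints": joint angles; "qd": joint speeds; "effort": joint torques, N m; "ee_pos": TCP position; "tcp_rot": TCP orientation; "force": force on the tool from outside, world axes, zero at the start; "moment": the same for the moment, N m; "gripper_width": finger opening in mm; "grasp_force": force on a finger pad.
Only numpy, scipy, OpenCV 4.12 (cv2) and the standard library are available. Lean on these libraries where they do the work, as an engineer would, in place of code of your own. Each camera call takes 0.05 s, during which the arm holds its last target. There are 200 camera calls.

## Working session

There is one attempt and no reset: what is moved stays moved. The work goes in short steps, Python scripts to look and compute and a tool call to move; the robot and the scene stay as the last step left them, time stands still between calls to the robot, and variables do not carry over. Pictures are saved under pics/ and viewed, at most 10 in all, crops included, and the job is handed in when it is done.

Besides the shell and the picture viewer there is one more tool, called after "Request:" in YAML: its name, and indented under it one key for each argument. apply_moves: Moves the arm, as the interface text tells. Its arguments: {"type":"object","properties":{"increments":{"type":"array","items":{"type":"object","properties":{"wx":{"type":"number"},"wy":{"type":"number"},"wz":{"type":"number"},"tx":{"type":"number"},"ty":{"type":"number"},"tz":{"type":"number"},"fingers":{"type":"number"}}}},"squeeze":{"type":"number"}},"required":["increments"]}

```bash
mkdir -p pics
cat > h.py <<'E'
import numpy as np, cv2
from workcell import bot, imaging, close_job, models
from scipy.spatial.transform import Rotation as R
def snap(n):
    return imaging.capture(n)
def proj(p,P):
    P=np.atleast_2d(P).astype(float); T=np.linalg.inv(p['cam_to_world'])
    c=P@T[:3,:3].T+T[:3,3]
    return np.c_[p['cx']+p['fx']*c[:,0]/-c[:,2], p['cy']-p['fy']*c[:,1]/-c[:,2]]
def ray(p,uv,z):
    uv=np.atleast_2d(uv).astype(float); T=p['cam_to_world']
    d=np.c_[(uv[:,0]-p['cx'])/p['fx'],-(uv[:,1]-p['cy'])/p['fy'],-np.ones(len(uv))]@T[:3,:3].T
    o=T[:3,3]; return o+d*((z-o[2])/d[:,2])[:,None]
def Rt(s): 
    q=s['tcp_rot']; return R.from_quat([q[1],q[2],q[3],q[0]])
E
python3 - <<'E'
from h import *
s=bot.sense(); print(s['time'],s['ee_pos'],Rt(s).as_matrix().round(3).tolist(),s['gripper_width'],bot.hold_point_z)
ims=[]
for n in ['scene','side','wrist']:
    p=snap(n); print(n,{k:v for k,v in p.items() if k not in('image','cam_to_world')}, np.array(p['cam_to_world']).round(3).tolist())
    for t in ['phone','rack','drive','stand','cradle','knob_bar','paste_tin','spool','braid_box']:
        for m in models.masks_of(p,t)[:2]:
            print(n,t,round(m['score'],2),np.round(m['rect']).tolist())
    ims.append(p['image'])
    cv2.imwrite(f'pics/{n}0.png',cv2.resize(p['image'][:,:,::-1],(800,600)))
E
```

```text
0.0 [233.31237201 579.29514658 225.9538523 ] [[-0.928, 0.374, -0.0], [0.374, 0.928, -0.001], [-0.0, -0.002, -1.0]] 91.82897764729016 18.8
scene {'fx': 392.357647396442, 'fy': 392.357647396442, 'cx': 253.09041802369606, 'cy': 193.22460511543164, 'shot': 1} [[-0.403, 0.393, -0.826, -163.854], [-0.915, -0.197, 0.353, 420.36], [-0.024, 0.898, 0.439, 461.891], [0.0, 0.0, 0.0, 1.0]]
scene phone 0.82 [192.0, 272.0, 85.0, 55.0]
scene rack 0.97 [191.0, 273.0, 70.0, 61.0]
scene drive 0.88 [177.0, 244.0, 54.0, 30.0]
scene stand 0.58 [308.0, 212.0, 121.0, 79.0]
scene stand 0.22 [349.0, 185.0, 21.0, 26.0]
scene cradle 0.87 [293.0, 201.0, 65.0, 47.0]
scene knob_bar 0.61 [349.0, 185.0, 22.0, 23.0]
scene knob_bar 0.41 [294.0, 202.0, 60.0, 48.0]
scene paste_tin 0.83 [225.0, 211.0, 17.0, 16.0]
scene spool 0.75 [276.0, 194.0, 23.0, 24.0]
scene braid_box 0.64 [191.0, 221.0, 24.0, 13.0]
side {'fx': 409.82014634040144, 'fy': 409.82014634040144, 'cx': 257.9330967901279, 'cy': 199.15686360543796, 'shot': 2} [[0.808, 0.266, -0.526, -14.392], [-0.589, 0.376, -0.716, -654.873], [0.008, 0.888, 0.46, 547.279], [0.0, 0.0, 0.0, 1.0]]
side phone 0.71 [175.0, 196.0, 36.0, 40.0]
side rack 0.81 [184.0, 201.0, 50.0, 34.0]
side drive 0.98 [196.0, 187.0, 25.0, 29.0]
side stand 0.75 [284.0, 231.0, 121.0, 85.0]
side cradle 0.7 [267.0, 216.0, 52.0, 49.0]
side knob_bar 0.84 [310.0, 240.0, 25.0, 24.0]
side paste_tin 0.68 [274.0, 200.0, 17.0, 13.0]
side spool 0.79 [309.0, 216.0, 22.0, 27.0]
side braid_box 0.54 [257.0, 190.0, 17.0, 8.0]
wrist {'fx': 265.69903134609245, 'fy': 265.69903134609245, 'cx': 257.95254430441025, 'cy': 194.7035787955391, 'shot': 3} [[0.373, -0.893, -0.25, 165.803], [0.928, 0.36, 0.101, 606.735], [0.0, -0.27, 0.963, 384.007], [0.0, 0.0, 0.0, 1.0]]
wrist phone 0.54 [173.0, 303.0, 9.0, 6.0]
wrist rack 0.42 [159.0, 301.0, 9.0, 6.0]
```

View pics/scene0.png

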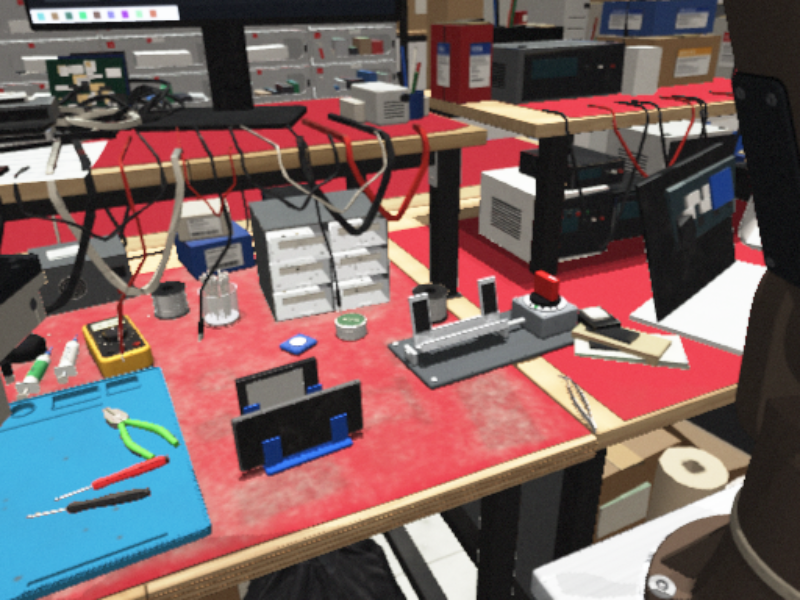

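View pics/side0.png

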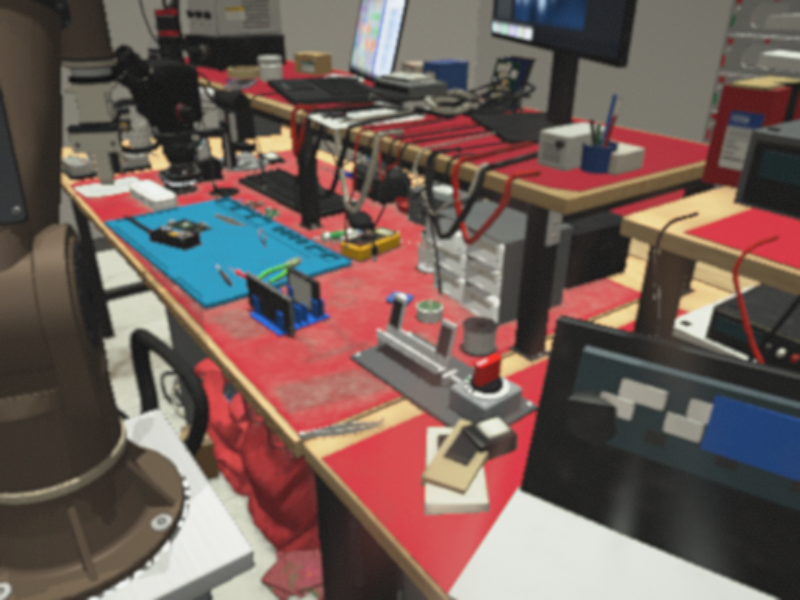

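The scene view shows the phone in the front slot (about px 190,272 in the 512-wide image), the drive behind it (177,244), the cradle at (293,201) and the red knob at (349,185). The networks' boxes match. Next I fit the rack and stand poses to the masks.

```bash
cat > fit.py <<'E'
from h import *
from scipy.optimize import minimize
def box(x0,x1,y0,y1,z0,z1,T=None):
    P=np.array([[x,y,z] for x in(x0,x1) for y in(y0,y1) for z in(z0,z1)],float)
    return P if T is None else P@T[0].T+T[1]
def rackparts():
    L=[box(-54,54,-52,52,0,6)]
    for c in(-36,0,36):
        for e in(-1,1):
            ys=sorted((e*30,e*50))
            L+=[box(c-8.5,c-5.5,*ys,0,40),box(c+5.5,c+8.5,*ys,0,40)]
    L+=[box(-40,-32,-75,75,6,76),box(32,40,-50,50,6,76)]
    return L
def standparts(tilt=.25):
    T=(R.from_euler('y',tilt).as_matrix(),np.array([0,0,32.]))
    L=[box(-65,65,-200,86,0,8),box(-39,39,-190,-120,0,44),
       box(-22,22,-162,-148,55,89)]
    t=np.linspace(0,2*np.pi,16)
    L+=[np.array([[24*np.cos(a),-155+24*np.sin(a),z] for a in t for z in(44,55)])]
    L+=[box(-19,5,-73,73,-5,0,T),box(-19,-16,-73,73,-5,8,T),box(0,5,-73,73,0,18,T),box(0,5,-72,-42,0,70,T),box(0,5,42,72,0,70,T)]
    return L
S=4
def render(p,parts,pose):
    m=np.zeros((384*S,512*S),np.uint8); a=pose[2]
    Rz=np.array([[np.cos(a),-np.sin(a),0],[np.sin(a),np.cos(a),0],[0,0,1]])
    for P in parts:
        u=(proj(p,P@Rz.T+[pose[0],pose[1],0])+.5)*S
        cv2.fillConvexPoly(m,cv2.convexHull(u.astype(np.float32)).astype(np.int32),1)
    return m
def fit(views,parts,x0):
    M=[cv2.resize(m.astype(np.uint8),None,fx=S,fy=S,interpolation=cv2.INTER_NEAREST) for _,m in views]
    def cost(x):
        c=0
        for (p,_),m in zip(views,M):
            r=render(p,parts,[x[0],x[1],x[2]/200]); c+=1-(r&m).sum()/(r|m).sum()
        return c/len(views)
    best=None
    for d in (-15,0,15):
        x=np.array([x0[0],x0[1],x0[2]*200])+[0,0,d]
        r=minimize(cost,x,method='Nelder-Mead',options=dict(initial_simplex=x+np.array([[0,0,0],[15,0,0],[0,15,0],[0,0,20]]),xatol=.05,fatol=1e-5,maxiter=250))
        if best is None or r.fun<best.fun: best=r
    x=best.x; return np.array([x[0],x[1],x[2]/200]),best.fun
def union(p,names,near=None):
    m=np.zeros((384,512),bool)
    for t in names:
        L=models.masks_of(p,t)
        if L: m|=L[0]['pixels']
    return m
E
python3 - <<'E'
from fit import *
import pickle
V=[snap(n) for n in('scene','side')]
for p in V: p['cam_to_world']=np.array(p['cam_to_world'])
mr=[union(p,['phone','rack','drive']) for p in V]
ms=[union(p,['stand','cradle','knob_bar']) for p in V]
pickle.dump((V,mr,ms),open('v.pkl','wb'))
g=lambda p,m,z:ray(p,[np.mean(np.where(m)[1]),np.mean(np.where(m)[0])],z)[0]
for nm,ml,pt,z in(('rack',mr,rackparts(),35),('stand',ms,standparts(),25)):
    c=[g(p,m,z) for p,m in zip(V,ml)]; print(nm,np.round(c))
    x0=np.mean(c,0)
    if nm=='stand': x0=x0+[0,50,0]
    for vs in ([0],[1],[0,1]):
        x,f=fit([(V[i],ml[i]) for i in vs],pt,[x0[0],x0[1],0]); print(vs,x.round(3),round(f,3))
    for i in(0,1):
        im=V[i]['image']
        o=render(V[i],pt,x); 
        big=cv2.resize(im,None,fx=S,fy=S)
        cs,_=cv2.findContours(o,cv2.RETR_EXTERNAL,cv2.CHAIN_APPROX_NONE); cv2.drawContours(big,cs,-1,(255,255,0),1)
        cs,_=cv2.findContours(cv2.resize(ml[i].astype(np.uint8),None,fx=S,fy=S),cv2.RETR_EXTERNAL,cv2.CHAIN_APPROX_NONE); cv2.drawContours(big,cs,-1,(0,255,255),1)
        r=cv2.boundingRect(o); 
        globals().setdefault('T',[]).append(cv2.resize(big[r[1]-40:r[1]+r[3]+40,r[0]-40:r[0]+r[2]+40],(400,300)))
cv2.imwrite('pics/fit.png',np.vstack([np.hstack(T[:2]),np.hstack(T[2:])])[:,:,::-1]); print(bot.sense()['time'])
E
```

```text
rack [[416. 305.  35.]
 [419. 291.  35.]]
[0] [4.29336e+02 3.04316e+02 1.02000e-01] 0.072
[1] [4.26218e+02 3.00691e+02 7.90000e-02] 0.085
[0, 1] [4.27067e+02 3.04139e+02 8.70000e-02] 0.087
stand [[504.  -9.  25.]
 [507. -41.  25.]]
[0] [5.12441e+02 3.27950e+01 7.20000e-02] 0.073
[1] [5.11562e+02 3.45990e+01 5.70000e-02] 0.138
[0, 1] [5.11713e+02 3.42290e+01 6.20000e-02] 0.108
2.2
```

View pics/fit.png

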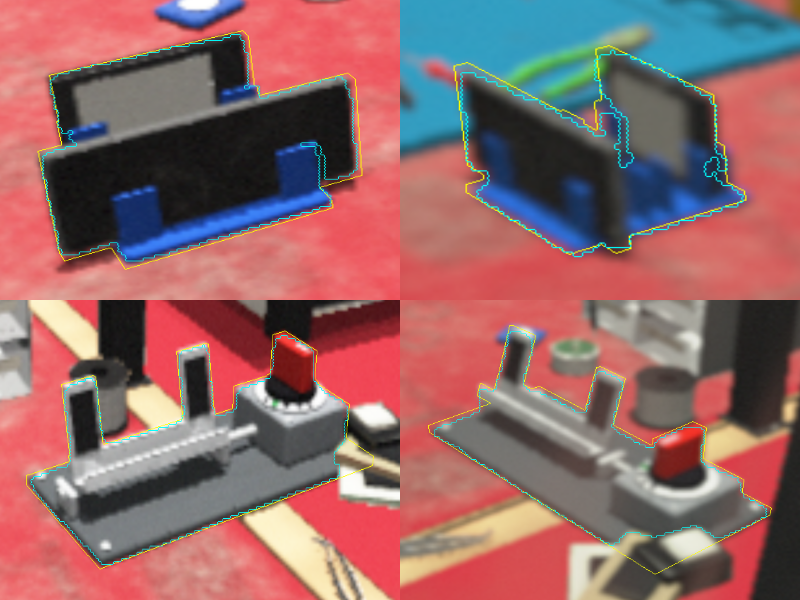

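The fit outlines (yellow) follow the rack, phone, drive, stand and knob closely in both views. That puts the rack near (428, 304, 0.09) and the stand near (512, 34, 0.065). Next I hover over the phone.

```bash
cat >> h.py <<'E'
def yawR(a,tilt=0):
    # tool y along world heading a (horizontal), pointing down, then leaned: top moves by tilt towards +y_tool
    y=np.array([np.cos(a),np.sin(a),0]); z=np.array([0,0,-1.]); x=np.cross(y,z)
    B=R.from_matrix(np.c_[x,y,z]); return B*R.from_rotvec([tilt,0,0])
def delta(pos,Rg):
    s=bot.sense(); R0=Rt(s); t=R0.inv().apply(np.array(pos)-s['ee_pos'])/10; w=(R0.inv()*Rg).as_rotvec(degrees=True)
    print('t',s['time'],'tcp',np.round(s['ee_pos'],1),'| tx ty tz',t.round(2),'w',w.round(2),'width',round(s['gripper_width'],1),'F',np.round(s['force'],1),'g',s['grasp_force'])
E
python3 - <<'E'
from h import *
delta([392,301,190],yawR(.09))
print(yawR(0,.25).as_matrix().round(2).tolist())
E
```

```text
t 2.2 tcp [233.5 579.7 226.7] | tx ty tz [-25.12 -19.93   3.67] w [-0.   0.  62.9] width 91.9 F [-0.2 -0.3  0.4] g 0.0
[[0.0, 0.97, -0.25], [1.0, 0.0, 0.0], [0.0, -0.25, -0.97]]
```

Request:
apply_moves:
  increments:
    - {"tx": -25.1, "ty": -19.9, "tz": 3.7, "wz": 62.9, "fingers": -0.1}
    - {"tx": -25.1, "ty": -19.9, "tz": 3.7, "wz": 62.9, "fingers": -0.1}
    - {"tx": -25.1, "ty": -19.9, "tz": 3.7, "wz": 62.9, "fingers": -0.1}
    - {"tx": -25.1, "ty": -19.9, "tz": 3.7, "wz": 62.9, "fingers": -0.1}
    - {"tx": -25.1, "ty": -19.9, "tz": 3.7, "wz": 62.9, "fingers": -0.1}
    - {"tx": -25.1, "ty": -19.9, "tz": 3.7, "wz": 62.9, "fingers": -0.1}
    - {"tx": -25.1, "ty": -19.9, "tz": 3.7, "wz": 62.9, "fingers": -0.1}
    - {"tx": -25.1, "ty": -19.9, "tz": 3.7, "wz": 62.9, "fingers": -0.1}
    - {"tx": -25.1, "ty": -19.9, "tz": 3.7, "wz": 62.9, "fingers": -0.1}
  squeeze: 20

```text
schema error: expected keys wx, wy, wz, tx, ty, tz, fingers
```

Run:
```python
from fit import *
import pickle
p=snap('wrist'); p['cam_to_world']=np.array(p['cam_to_world'])
m=union(p,['phone','rack','drive']); 
print('phone',[(round(q['score'],2),np.round(q['rect'])) for q in models.masks_of(p,'phone')])
pickle.dump((p,m),open('w1.pkl','wb'))
V,mr,ms=pickle.load(open('v.pkl','rb'))
x,f=fit([(p,m)],rackparts(),[428,304,.09]); print('wrist',x.round(3),round(f,3))
y,f=fit([(p,m),(V[0],mr[0])],rackparts(),[428,304,.09]); print('both',y.round(3),round(f,3))
big=cv2.resize(p['image'],None,fx=S,fy=S)
for pose,c in ((x,(255,255,0)),):
  for P in rackparts():
    a=pose[2];Rz=R.from_euler('z',a).as_matrix()
    u=(proj(p,P@Rz.T+[pose[0],pose[1],0])+.5)*S
    cv2.polylines(big,[cv2.convexHull(u.astype(np.float32)).astype(np.int32)],True,c,1)
cv2.imwrite('pics/w1.png',cv2.resize(big,(800,600),interpolation=cv2.INTER_AREA)[:,:,::-1])
delta([392,301,190],yawR(.09))
```

```text
phone [(0.45, array([173., 303.,  12.,   4.]))]
wrist [433.82  342.47    0.775] 0.978
both [4.29044e+02 3.04547e+02 9.80000e-02] 0.528
t 2.45 tcp [233.5 579.8 226.8] | tx ty tz [-25.12 -19.94   3.67] w [ 0.   -0.   62.91] width 91.7 F [0.9 0.  0.3] g 0.0
```

View pics/w1.png

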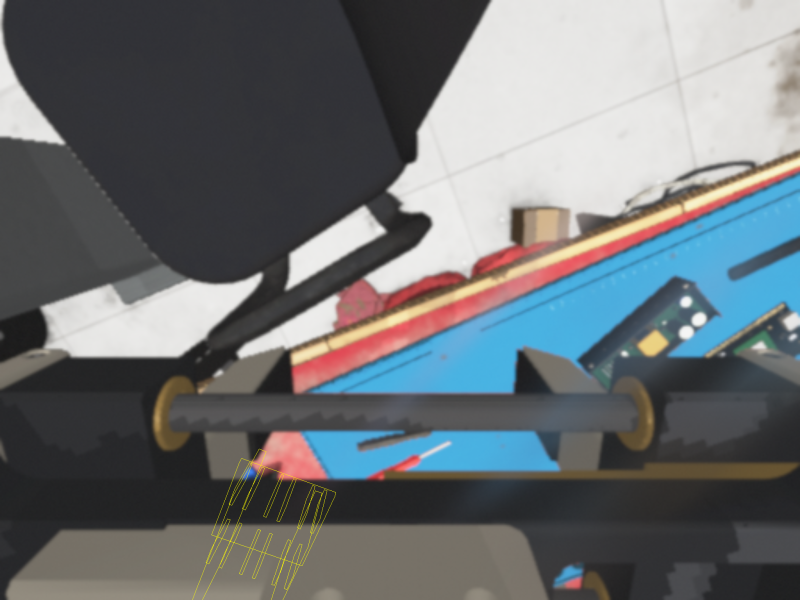

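The move was refused because every row needs all seven keys, so nothing moved. The picture shows the wrist camera looks along tool +x, with the gripper filling its lower part. I'll view the stand first from a suitable hover.

Run:
```python
from h import *
delta([490,-60,250],yawR(.065))
```

```text
t 2.45 tcp [233.5 579.8 226.8] | tx ty tz [-47.7  -49.76  -2.33] w [ 0.   -0.   64.34] width 91.7 F [0.9 0.  0.3] g 0.0
```

Request:
apply_moves:
  increments:
    - {"tx": -47.7, "ty": -49.8, "tz": -2.3, "wx": 0, "wy": 0, "wz": 64.3, "fingers": -0.1}
    - {"tx": -47.7, "ty": -49.8, "tz": -2.3, "wx": 0, "wy": 0, "wz": 64.3, "fingers": -0.1}
    - {"tx": -47.7, "ty": -49.8, "tz": -2.3, "wx": 0, "wy": 0, "wz": 64.3, "fingers": -0.1}
    - {"tx": -47.7, "ty": -49.8, "tz": -2.3, "wx": 0, "wy": 0, "wz": 64.3, "fingers": -0.1}
    - {"tx": -47.7, "ty": -49.8, "tz": -2.3, "wx": 0, "wy": 0, "wz": 64.3, "fingers": -0.1}
    - {"tx": -47.7, "ty": -49.8, "tz": -2.3, "wx": 0, "wy": 0, "wz": 64.3, "fingers": -0.1}
    - {"tx": -47.7, "ty": -49.8, "tz": -2.3, "wx": 0, "wy": 0, "wz": 64.3, "fingers": -0.1}
    - {"tx": -47.7, "ty": -49.8, "tz": -2.3, "wx": 0, "wy": 0, "wz": 64.3, "fingers": -0.1}
    - {"tx": -47.7, "ty": -49.8, "tz": -2.3, "wx": 0, "wy": 0, "wz": 64.3, "fingers": -0.1}
    - {"tx": -47.7, "ty": -49.8, "tz": -2.3, "wx": 0, "wy": 0, "wz": 64.3, "fingers": -0.1}
    - {"tx": -47.7, "ty": -49.8, "tz": -2.3, "wx": 0, "wy": 0, "wz": 64.3, "fingers": -0.1}
    - {"tx": -47.7, "ty": -49.8, "tz": -2.3, "wx": 0, "wy": 0, "wz": 64.3, "fingers": -0.1}
    - {"tx": -47.7, "ty": -49.8, "tz": -2.3, "wx": 0, "wy": 0, "wz": 64.3, "fingers": -0.1}
    - {"tx": -47.7, "ty": -49.8, "tz": -2.3, "wx": 0, "wy": 0, "wz": 64.3, "fingers": -0.1}
    - {"tx": -47.7, "ty": -49.8, "tz": -2.3, "wx": 0, "wy": 0, "wz": 64.3, "fingers": -0.1}
  squeeze: 20

```text
time: 4.32
ee_pos: [489.7, -59.0, 249.7]
tcp_rot: [-0.0, 0.683, 0.731, 0.0]
force: [0.3, -0.5, 0.6]
gripper_width: 50.4
grasp_force: 0.0
```

Run:
```python
from fit import *
import pickle
p=snap('wrist'); p['cam_to_world']=np.array(p['cam_to_world'])
mc=models.masks_of(p,'cradle'); mst=models.masks_of(p,'stand'); mk=models.masks_of(p,'knob_bar')
for n,L in(('cradle',mc),('stand',mst),('knob',mk)): print(n,[(round(q['score'],2),np.round(q['rect']).tolist()) for q in L[:2]])
pickle.dump((p,mc,mst,mk),open('w2.pkl','wb'))
big=cv2.resize(p['image'],None,fx=S,fy=S)
for pose,c in (((511.7,34.2,.062),(255,255,0)),):
  for P in standparts():
    u=(proj(p,P@R.from_euler('z',pose[2]).as_matrix().T+[pose[0],pose[1],0])+.5)*S
    cv2.polylines(big,[cv2.convexHull(u.astype(np.float32)).astype(np.int32)],True,c,2)
cv2.imwrite('pics/w2.png',cv2.resize(big,(800,600),interpolation=cv2.INTER_AREA)[:,:,::-1])
delta([490,-60,250],yawR(.065)); print(bot.sense()['joints'])
```

```text
cradle [(0.74, [284.0, 98.0, 41.0, 140.0]), (0.32, [383.0, 18.0, 45.0, 35.0])]
stand [(0.62, [279.0, 135.0, 98.0, 209.0])]
knob [(0.7, [279.0, 221.0, 34.0, 32.0])]
t 4.525 tcp [489.9 -59.8 249.8] | tx ty tz [-0.02  0.01 -0.02] w [ 0.01 -0.01  0.1 ] width 50.6 F [-0.4  1.  -0.2] g 0.0
[-0.51352234  0.21111188  0.64086118  1.88935816 -0.14234157  1.08617523
  0.24994435]
```

View pics/w2.png

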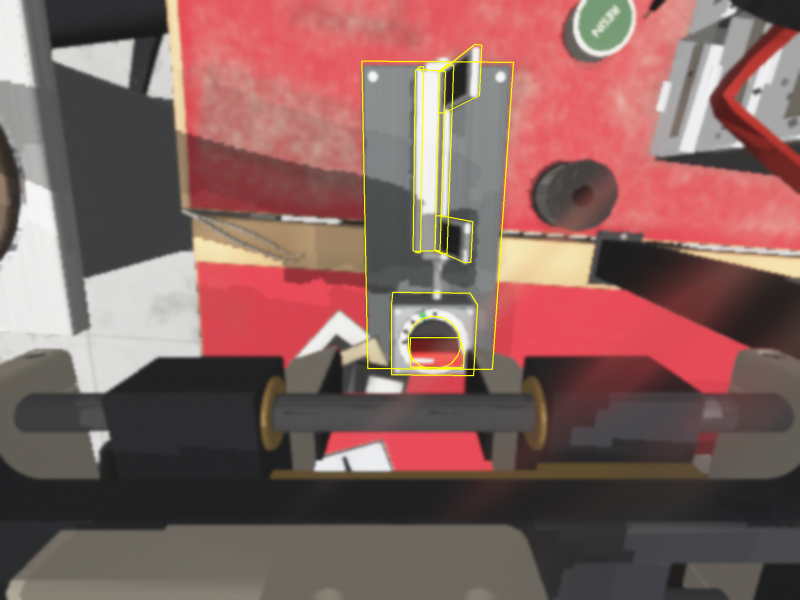

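The wrist view shows the whole stand, with cradle top-centre at about (440,150) in the 800-wide picture and knob at (435,345). The predicted outline lies on it within 2–3 px, about 2–3 mm. I'll refine it with this view.

Run:
```python
import fit
from fit import *
import pickle
p,mc,mst,mk=pickle.load(open('w2.pkl','rb')); V,mr,ms=pickle.load(open('v.pkl','rb'))
m=mst[0]['pixels']|mc[0]['pixels']|mk[0]['pixels']; m[222:]=0
o=fit.render
def rr(q,parts,pose):
    r=o(q,parts,pose)
    if q is p: r[222*S:]=0
    return r
fit.render=rr
for nm,v in(('w',[(p,m)]),('w+s',[(p,m),(V[0],ms[0])]),('all',[(p,m),(V[0],ms[0]),(V[1],ms[1])])):
    x,f=fit.fit(v,standparts(),[511.7,34.2,.062]); print(nm,x.round(3),round(f,3))
x,f=fit.fit([(p,mc[0]['pixels'])],standparts()[4:],[511.7,34.2,.062]); print('cradle',x.round(3),round(f,3))
# bright lip / plate screws and colour-based checks
hsv=cv2.cvtColor(p['image'],cv2.COLOR_RGB2HSV); g=((hsv[...,1]<70)).astype(np.uint8); 
x0=[511.7,34.2,.062]
for y in(80,60,20,-40,-80):   # plate edges along lines y=const (local)
    xs=np.arange(-80,81,.5); P=np.c_[xs,np.full(len(xs),y),np.full(len(xs),8.)]@R.from_euler('z',x0[2]).as_matrix().T+[x0[0],x0[1],0]
    u=proj(p,P).astype(np.float32); sat=cv2.remap(hsv[...,1],u[None,:,0],u[None,:,1],cv2.INTER_LINEAR)[0].astype(float)
    d=np.gradient(cv2.GaussianBlur(sat[None],(0,0),3)[0]); l=xs<-50; r=xs>50
    print(y,'edges',xs[l][np.argmin(d[l])],xs[r][np.argmax(d[r])])
for c in [(363,62)]: pass
gray=cv2.cvtColor(p['image'],cv2.COLOR_RGB2GRAY)
for u in((372,76),(500,76)):
    a,b=int(u[0]/1.5625),int(u[1]/1.5625); w=gray[b-5:b+6,a-5:a+6].astype(float); w=np.clip(w-180,0,None); 
    yy,xx=np.mgrid[b-5:b+6,a-5:a+6]; q=[(xx*w).sum()/w.sum(),(yy*w).sum()/w.sum()]; print('screw',np.round(q,1),ray(p,q,9).round(1))
delta([490,-60,250],yawR(.065))
```

```text
Traceback (most recent call last):
AttributeError: 'function' object has no attribute 'render'
```

```bash
mv fit.py pfit.py
python3 - <<'E'
import pfit as F
from pfit import *
import pickle
p,mc,mst,mk=pickle.load(open('w2.pkl','rb')); V,mr,ms=pickle.load(open('v.pkl','rb'))
m=mst[0]['pixels']|mc[0]['pixels']|mk[0]['pixels']; m[222:]=0
o=F.render
def rr(q,parts,pose):
    r=o(q,parts,pose)
    if q is p: r[222*S:]=0
    return r
F.render=rr
for nm,v in(('w',[(p,m)]),('w+s',[(p,m),(V[0],ms[0])]),('all',[(p,m),(V[0],ms[0]),(V[1],ms[1])])):
    x,f=F.fit(v,standparts(),[511.7,34.2,.062]); print(nm,x.round(3),round(f,3))
x,f=F.fit([(p,mc[0]['pixels'])],standparts()[4:],[511.7,34.2,.062]); print('cradle',x.round(3),round(f,3))
hsv=cv2.cvtColor(p['image'],cv2.COLOR_RGB2HSV)
x0=[511.7,34.2,.062]
for y in(80,60,20,-20,-80):
    xs=np.arange(-80,81,.5); P=np.c_[xs,np.full(len(xs),y),np.full(len(xs),8.)]@R.from_euler('z',x0[2]).as_matrix().T+[x0[0],x0[1],0]
    u=proj(p,P).astype(np.float32); sat=cv2.remap(hsv[...,1],u[None,:,0],u[None,:,1],cv2.INTER_LINEAR)[0].astype(float)
    d=np.gradient(cv2.GaussianBlur(sat[None],(0,0),3)[0]); l=xs<-50; r=xs>50
    print(y,'edges',xs[l][np.argmin(d[l])],xs[r][np.argmax(d[r])])
gray=cv2.cvtColor(p['image'],cv2.COLOR_RGB2GRAY)
for u in((372,76),(500,76)):
    a,b=int(u[0]/1.5625),int(u[1]/1.5625); w=gray[b-5:b+6,a-5:a+6].astype(float); w=np.clip(w-180,0,None); 
    yy,xx=np.mgrid[b-5:b+6,a-5:a+6]; q=[(xx*w).sum()/w.sum(),(yy*w).sum()/w.sum()]; print('screw',np.round(q,1),ray(p,q,9).round(1))
# go view the rack next
delta([400,190,250],yawR(.09))
E
```

```text
w [5.10214e+02 3.30420e+01 6.30000e-02] 0.019
w+s [5.10194e+02 3.36250e+01 7.00000e-02] 0.05
all [5.10628e+02 3.34930e+01 6.80000e-02] 0.08
cradle [5.09831e+02 3.29140e+01 6.10000e-02] 0.044
80 edges -64.5 63.0
60 edges -65.0 63.0
20 edges -64.5 63.0
-20 edges -65.0 63.0
-80 edges -64.5 62.5
screw [238.2  48.5] [[451.5 104.6   9. ]]
screw [319.8  48.8] [[561.3 111.8   9. ]]
t 4.525 tcp [489.9 -59.8 249.8] | tx ty tz [ 2.553e+01 -7.300e+00 -2.000e-02] w [ 0.01 -0.01 -1.34] width 50.6 F [-0.4  1.  -0.2] g 0.0
```

Request:
apply_moves:
  increments:
    - {"tx": 25.5, "ty": -7.3, "tz": 0, "wx": 0, "wy": 0, "wz": -1.3, "fingers": -0.1}
    - {"tx": 25.5, "ty": -7.3, "tz": 0, "wx": 0, "wy": 0, "wz": -1.3, "fingers": -0.1}
    - {"tx": 25.5, "ty": -7.3, "tz": 0, "wx": 0, "wy": 0, "wz": -1.3, "fingers": -0.1}
    - {"tx": 25.5, "ty": -7.3, "tz": 0, "wx": 0, "wy": 0, "wz": -1.3, "fingers": -0.1}
    - {"tx": 25.5, "ty": -7.3, "tz": 0, "wx": 0, "wy": 0, "wz": -1.3, "fingers": -0.1}
    - {"tx": 25.5, "ty": -7.3, "tz": 0, "wx": 0, "wy": 0, "wz": -1.3, "fingers": -0.1}
    - {"tx": 25.5, "ty": -7.3, "tz": 0, "wx": 0, "wy": 0, "wz": -1.3, "fingers": -0.1}

```text
time: 5.4
ee_pos: [401.0, 187.6, 249.7]
tcp_rot: [0.0, 0.676, 0.737, -0.0]
force: [0.2, -0.3, -0.5]
gripper_width: 50.6
grasp_force: 0.0
```

Run:
```python
from pfit import *
import pickle
p=snap('wrist'); p['cam_to_world']=np.array(p['cam_to_world'])
V,mr,ms=pickle.load(open('v.pkl','rb'))
L=[models.masks_of(p,t) for t in('phone','rack','drive')]
for l in L: print([(round(q['score'],2),np.round(q['rect']).tolist()) for q in l[:2]])
m=np.zeros((384,512),bool)
for l in L:
    if l and l[0]['score']>.3: m|=l[0]['pixels']
x,f=fit([(p,m)],rackparts(),[428,304,.09]); print('wrist',x.round(3),round(f,3))
y,f=fit([(p,m),(V[0],mr[0])],rackparts(),[428,304,.09]); print('both',y.round(3),round(f,3))
big=cv2.resize(p['image'],None,fx=S,fy=S)
for P in rackparts():
    u=(proj(p,P@R.from_euler('z',x[2]).as_matrix().T+[x[0],x[1],0])+.5)*S
    cv2.polylines(big,[cv2.convexHull(u.astype(np.float32)).astype(np.int32)],True,(255,255,0),1)
cv2.imwrite('pics/w3.png',cv2.resize(big,(800,600),interpolation=cv2.INTER_AREA)[:,:,::-1])
c=R.from_euler('z',x[2]).apply([-36,0,0])+[x[0],x[1],0]; print('phone mid',c)
delta([c[0],c[1],120],yawR(x[2]));delta([c[0],c[1],36],yawR(x[2]))
```

```text
[(0.66, [258.0, 78.0, 10.0, 135.0])]
[(0.72, [279.0, 88.0, 72.0, 83.0])]
[(0.95, [317.0, 82.0, 22.0, 94.0])]
wrist [4.27632e+02 3.02191e+02 9.60000e-02] 0.042
both [4.27956e+02 3.03304e+02 9.10000e-02] 0.064
phone mid [391.79814169 298.73611207   0.        ]
t 5.6 tcp [400.8 188.1 249.8] | tx ty tz [11.1   0.05 12.97] w [ 0.    0.01 -0.58] width 50.8 F [-0.4 -0.7  0.1] g 0.0
t 5.6 tcp [400.8 188.1 249.8] | tx ty tz [11.1   0.05 21.37] w [ 0.    0.01 -0.58] width 50.8 F [-0.4 -0.7  0.1] g 0.0
```

View pics/w3.png

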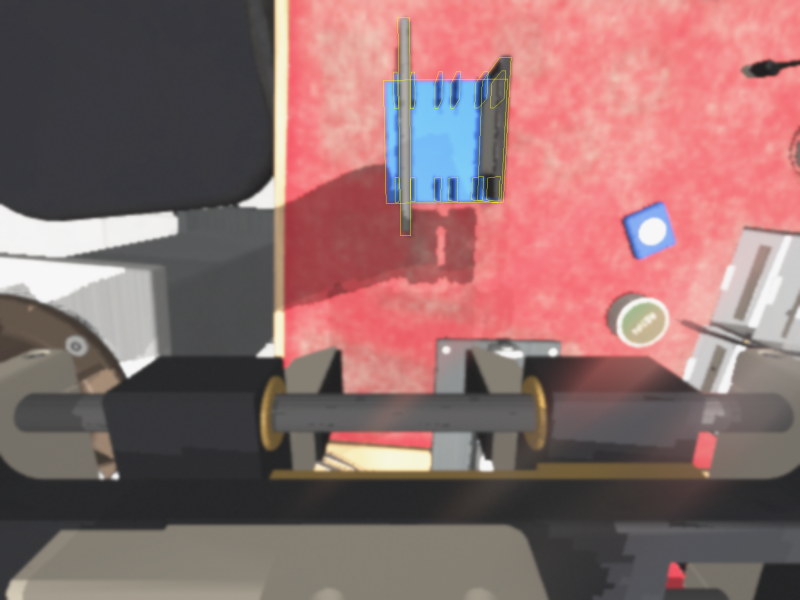

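The fit lies on the rack, phone and drive within a pixel, with the phone's thin edge at px (405,20)–(405,235). Now I descend, grip and check.

Request:
apply_moves:
  increments:
    - {"tx": 11.1, "ty": 0.05, "tz": 9, "wx": 0, "wy": 0, "wz": -0.6, "fingers": -0.1}
    - {"tx": 11.1, "ty": 0.05, "tz": 13, "wx": 0, "wy": 0, "wz": -0.6, "fingers": -0.1}
    - {"tx": 11.1, "ty": 0.05, "tz": 13, "wx": 0, "wy": 0, "wz": -0.6, "fingers": -0.1}
    - {"tx": 11.1, "ty": 0.05, "tz": 13, "wx": 0, "wy": 0, "wz": -0.6, "fingers": -0.1}
    - {"tx": 11.1, "ty": 0.05, "tz": 15, "wx": 0, "wy": 0, "wz": -0.6, "fingers": -0.1}
    - {"tx": 11.1, "ty": 0.05, "tz": 17, "wx": 0, "wy": 0, "wz": -0.6, "fingers": -0.1}
    - {"tx": 11.1, "ty": 0.05, "tz": 19, "wx": 0, "wy": 0, "wz": -0.6, "fingers": -0.1}
    - {"tx": 11.1, "ty": 0.05, "tz": 21.3, "wx": 0, "wy": 0, "wz": -0.6, "fingers": -0.1}
    - {"tx": 11.1, "ty": 0.05, "tz": 21.3, "wx": 0, "wy": 0, "wz": -0.6, "fingers": -0.1}
    - {"tx": 11.1, "ty": 0.05, "tz": 21.3, "wx": 0, "wy": 0, "wz": -0.6, "fingers": 0.5}
    - {"tx": 11.1, "ty": 0.05, "tz": 21.3, "wx": 0, "wy": 0, "wz": -0.6, "fingers": 1}
    - {"tx": 11.1, "ty": 0.05, "tz": 21.3, "wx": 0, "wy": 0, "wz": -0.6, "fingers": 1}
    - {"tx": 11.1, "ty": 0.05, "tz": 21.3, "wx": 0, "wy": 0, "wz": -0.6, "fingers": 1}
    - {"tx": 11.1, "ty": 0.05, "tz": 21.3, "wx": 0, "wy": 0, "wz": -0.6, "fingers": 1}
    - {"tx": 11.1, "ty": 0.05, "tz": 21.3, "wx": 0, "wy": 0, "wz": -0.6, "fingers": 1}
    - {"tx": 11.1, "ty": 0.05, "tz": 21.3, "wx": 0, "wy": 0, "wz": -0.6, "fingers": 1}
  squeeze: 25

```text
time: 7.6
ee_pos: [392.0, 300.1, 37.0]
tcp_rot: [0.0, 0.672, 0.741, 0.001]
force: [6.0, 1.1, -1.2]
gripper_width: 8.6
grasp_force: 25.0
```

Gripped: the opening is 8.6 mm at 25 N. I lift it and compute the stand pose.

Request:
apply_moves:
  increments:
    - {"tx": 0, "ty": 0, "tz": -2, "wx": 0, "wy": 0, "wz": 0, "fingers": 1}
    - {"tx": 0, "ty": 0, "tz": -5, "wx": 0, "wy": 0, "wz": 0, "fingers": 1}
    - {"tx": 0, "ty": 0, "tz": -9, "wx": 0, "wy": 0, "wz": 0, "fingers": 1}
    - {"tx": 0, "ty": 0, "tz": -14, "wx": 0, "wy": 0, "wz": 0, "fingers": 1}
    - {"tx": 0, "ty": 0, "tz": -14, "wx": 0, "wy": 0, "wz": 0, "fingers": 1}

```text
time: 8.22
ee_pos: [391.8, 301.0, 179.5]
tcp_rot: [-0.0, 0.671, 0.741, 0.002]
force: [0.8, 0.1, -2.6]
gripper_width: 8.2
grasp_force: 25.0
```

```bash
cat >> h.py <<'E'
ST=(510.6,33.3,.064)
def cr2w(P,tilt=.25): return R.from_euler('z',ST[2]).apply(R.from_euler('y',tilt).apply(P)+[0,0,32])+[ST[0],ST[1],0]
def w2cr(P,tilt=.25): return R.from_euler('y',-tilt).apply(R.from_euler('z',-ST[2]).apply(np.array(P)-[ST[0],ST[1],0])-[0,0,32])
E
python3 - <<'E'
from h import *
for z in(111,31): print(cr2w([-8,0,z])); delta(cr2w([-8,0,z]),yawR(.064,.25))
E
```

```text
[530.27018669  34.56061358 141.52851048]
t 8.225 tcp [391.8 301.  179.5] | tx ty tz [-27.9   11.12   3.73] w [14.49  0.05  2.05] width 8.2 F [ 0.8  0.1 -2.6] g 24.99410569667816
[510.51839078  33.29476987  64.01551675]
t 8.225 tcp [391.8 301.  179.5] | tx ty tz [-27.86   9.12  11.48] w [14.49  0.05  2.05] width 8.2 F [ 0.8  0.1 -2.6] g 24.99410569667816
```

Request:
apply_moves:
  increments:
    - {"tx": -6, "ty": 2.5, "tz": 0, "wx": 4, "wy": 0, "wz": 0.5, "fingers": 1}
    - {"tx": -12, "ty": 5, "tz": 0, "wx": 8, "wy": 0, "wz": 1, "fingers": 1}
    - {"tx": -18, "ty": 7.5, "tz": 0, "wx": 12, "wy": 0, "wz": 1.5, "fingers": 1}
    - {"tx": -23, "ty": 9.5, "tz": 0, "wx": 14.5, "wy": 0, "wz": 2, "fingers": 1}
    - {"tx": -27.9, "ty": 11.1, "tz": 1.5, "wx": 14.5, "wy": 0, "wz": 2, "fingers": 1}
    - {"tx": -27.9, "ty": 11.1, "tz": 3.7, "wx": 14.5, "wy": 0, "wz": 2, "fingers": 1}
    - {"tx": -27.9, "ty": 11.1, "tz": 3.7, "wx": 14.5, "wy": 0, "wz": 2, "fingers": 1}
    - {"tx": -27.9, "ty": 11.1, "tz": 3.7, "wx": 14.5, "wy": 0, "wz": 2, "fingers": 1}
    - {"tx": -27.9, "ty": 11.1, "tz": 3.7, "wx": 14.5, "wy": 0, "wz": 2, "fingers": 1}

```text
time: 9.35
ee_pos: [529.1, 34.2, 140.3]
tcp_rot: [-0.085, 0.678, 0.724, -0.093]
force: [0.2, 0.5, -1.4]
gripper_width: 8.7
grasp_force: 25.0
```

Run:
```python
from pfit import *
p=snap('scene'); p['cam_to_world']=np.array(p['cam_to_world'])
s=bot.sense(); print('joints',np.round(s['joints'],2)); A=Rt(s)
# predicted phone in hand: lower edge 31 below TCP along tool z, length +-75 along tool x, half thick 4 along y
P=A.apply(box(-75,75,-4,4,-39,31))+s['ee_pos']
big=cv2.resize(p['image'],None,fx=S,fy=S)
for Q,c in [(P,(255,255,0))]+[(R.from_euler('z',ST[2]).apply(B)+[ST[0],ST[1],0],(0,255,255)) for B in standparts()]:
    cv2.polylines(big,[cv2.convexHull(((proj(p,Q)+.5)*S).astype(np.float32)).astype(np.int32)],True,c,1)
cv2.imwrite('pics/place.png',big[130*S:280*S,220*S:420*S,::-1])
delta(cr2w([-8,0,31]),yawR(.064,.25)); print('in cradle',w2cr(s['ee_pos']))
```

```text
joints [-0.47  0.55  0.47  1.72 -0.24  1.19  0.16]
t 9.4 tcp [529.2  34.  140.4] | tx ty tz [0.08 0.1  7.86] w [-0.12  0.24  0.04] width 8.5 F [-0.5 -0.6 -2.1] g 24.99395191669464
in cradle [ -8.82518033  -0.46249187 109.59053003]
```

View pics/place.png

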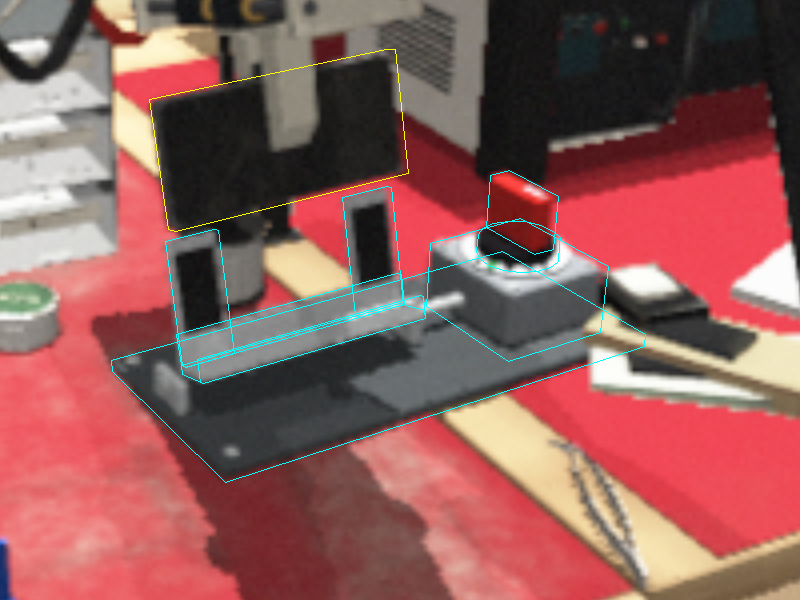

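The phone hangs as predicted (yellow), centred over the cradle and clear of the uprights. I lower it to just above the ledge.

Request:
apply_moves:
  increments:
    - {"tx": 0, "ty": 0.1, "tz": 2.5, "wx": 0, "wy": 0.2, "wz": 0, "fingers": 1}
    - {"tx": 0, "ty": 0.1, "tz": 4.5, "wx": 0, "wy": 0.2, "wz": 0, "fingers": 1}
    - {"tx": 0, "ty": 0.1, "tz": 6, "wx": 0, "wy": 0.2, "wz": 0, "fingers": 1}
    - {"tx": 0, "ty": 0.1, "tz": 7, "wx": 0, "wy": 0.2, "wz": 0, "fingers": 1}
    - {"tx": 0, "ty": 0.1, "tz": 7.5, "wx": 0, "wy": 0.2, "wz": 0, "fingers": 1}
    - {"tx": 0, "ty": 0.1, "tz": 7.7, "wx": 0, "wy": 0.2, "wz": 0, "fingers": 1}
    - {"tx": 0, "ty": 0.1, "tz": 7.7, "wx": 0, "wy": 0.2, "wz": 0, "fingers": 1}

```text
time: 10.28
ee_pos: [511.1, 31.7, 65.2]
tcp_rot: [-0.086, 0.679, 0.723, -0.092]
force: [0.4, -0.4, -0.2]
gripper_width: 8.4
grasp_force: 25.0
```

Run:
```python
from h import *
s=bot.sense();delta(cr2w([-8,0,31]),yawR(.064,.25)); print('in cradle',w2cr(s['ee_pos']))
```

```text
t 10.275 tcp [511.1  31.7  65.2] | tx ty tz [ 0.16 -0.01  0.12] w [-0.14  0.04 -0.05] width 8.4 F [ 0.4 -0.4 -0.2] g 24.99392420053482
in cradle [-7.85153367 -1.62498193 32.23027989]
```

Request:
apply_moves:
  increments:
    - {"tx": 0.1, "ty": 0, "tz": 0.1, "wx": 0, "wy": 0, "wz": 0, "fingers": 1}
    - {"tx": 0.1, "ty": 0, "tz": 0.2, "wx": 0, "wy": 0, "wz": 0, "fingers": 1}
    - {"tx": 0.1, "ty": 0, "tz": 0.2, "wx": 0, "wy": 0, "wz": 0, "fingers": 1}

```text
time: 10.65
ee_pos: [510.8, 32.8, 63.9]
tcp_rot: [-0.086, 0.679, 0.723, -0.092]
force: [-0.7, -0.1, 8.1]
gripper_width: 8.4
grasp_force: 25.0
```

It touches the ledge with 8 N upward, so I release it.

Request:
apply_moves:
  increments:
    - {"tx": 0.1, "ty": 0, "tz": 0.15, "wx": 0, "wy": 0, "wz": 0, "fingers": 0.7}
    - {"tx": 0, "ty": 0, "tz": 0, "wx": 0, "wy": 0, "wz": 0, "fingers": 0.4}
    - {"tx": 0, "ty": 0, "tz": 0, "wx": 0, "wy": 0, "wz": 0, "fingers": 0.1}
    - {"tx": 0, "ty": 0, "tz": 0, "wx": 0, "wy": 0, "wz": 0, "fingers": 0}
    - {"tx": 0, "ty": 0, "tz": 0, "wx": 0, "wy": 0, "wz": 0, "fingers": 0}
    - {"tx": 0, "ty": 0, "tz": 0, "wx": 0, "wy": 0, "wz": 0, "fingers": 0}
    - {"tx": 0, "ty": 0, "tz": 0, "wx": 0, "wy": 0, "wz": 0, "fingers": 0}

```text
time: 11.52
ee_pos: [510.2, 32.7, 63.0]
tcp_rot: [-0.086, 0.679, 0.723, -0.092]
force: [-0.1, -0.6, 0.2]
gripper_width: 46.1
grasp_force: 0.0
```

```bash
cat > chk.py <<'E'
import sys
from pfit import *
def chk(name,tilt=.25,x=-4,cams=('scene','side')):
    T=[]
    for c in cams:
        p=snap(c); p['cam_to_world']=np.array(p['cam_to_world'])
        big=cv2.resize(p['image'],None,fx=S,fy=S)
        for Q,col in [(cr2w(box(-8,0,-75,75,0,70),tilt),(255,255,0))]+[(R.from_euler('z',ST[2]).apply(B)+[ST[0],ST[1],0],(0,255,255)) for B in standparts(tilt)]:
            cv2.polylines(big,[cv2.convexHull(((proj(p,Q)+.5)*S).astype(np.float32)).astype(np.int32)],True,col,1)
        a,b=proj(p,[[ST[0],ST[1]-45,50]])[0].astype(int); T.append(big[(b-70)*S:(b+70)*S,(a-75)*S:(a+75)*S,::-1][:, :])
        for m in models.masks_of(p,'phone')[:1]: print(c,'phone',round(m['score'],2),np.round(m['rect']))
    im=np.hstack(T); cv2.imwrite(name,cv2.resize(im,(800,int(im.shape[0]*800/im.shape[1]))))
E
python3 - <<'E'
from chk import *
chk('pics/rel.png')
delta(cr2w([-8,0,141]),yawR(.064,.25))
E
```

```text
scene phone 0.8 [292. 199.  64.  38.]
side phone 0.67 [267. 214.  48.  40.]
t 11.725 tcp [510.2  32.7  63. ] | tx ty tz [  0.05  -0.02 -11.11] w [-0.17  0.05 -0.04] width 46.1 F [0.2 0.9 1.5] g 0.0
```

View pics/rel.png

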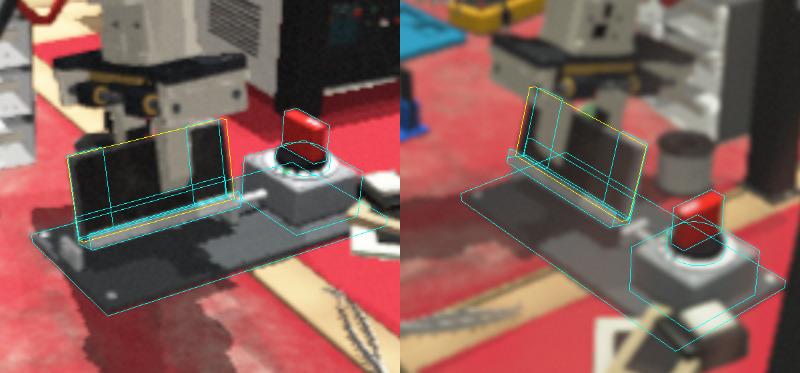

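Phone rests on the ledge against the uprights in both views, matching the predicted outline. I withdraw along the tool axis, then go over the knob.

Request:
apply_moves:
  increments:
    - {"tx": 0, "ty": 0, "tz": -2, "wx": 0, "wy": 0, "wz": 0, "fingers": 0}
    - {"tx": 0, "ty": 0, "tz": -5, "wx": 0, "wy": 0, "wz": 0, "fingers": 0}
    - {"tx": 0, "ty": 0, "tz": -9, "wx": 0, "wy": 0, "wz": 0, "fingers": 0}
    - {"tx": 0, "ty": 0, "tz": -14, "wx": 0, "wy": 0, "wz": 0, "fingers": 0}
    - {"tx": 0, "ty": 0, "tz": -14, "wx": 0, "wy": 0, "wz": 0, "fingers": 0}

```text
time: 12.35
ee_pos: [547.9, 34.9, 201.8]
tcp_rot: [-0.084, 0.679, 0.724, -0.09]
force: [-0.2, 0.7, 0.2]
gripper_width: 45.9
grasp_force: 0.0
```

Run:
```python
from h import *
import pickle
p,mc,mst,mk=pickle.load(open('w2.pkl','rb'))
k=R.from_euler('z',ST[2]).apply([0,-155,0])+[ST[0],ST[1],0]; print('knob',k)
hsv=cv2.cvtColor(p['image'],cv2.COLOR_RGB2HSV); P=k+R.from_euler('z',ST[2]).apply([[-22,-7,89],[22,-7,89],[22,7,89],[-22,7,89],[-22,7,55],[22,7,55]]); print(proj(p,P).round(1), np.round(mk[0]['rect']))
m=mk[0]['pixels']; r,c=np.where(m); print('mask',c.min(),c.max(),r.min(),r.max())
delta([k[0],k[1],170],yawR(ST[2]+np.pi/2));
```

```text
knob [ 520.51322933 -121.38266834    0.        ]
[[261.6 235.3]
 [295.5 235.5]
 [296.  225.4]
 [261.7 225.3]
 [261.4 216.1]
 [292.7 216.2]] [279. 221.  34.  32.]
mask 261 295 205 235
t 12.35 tcp [547.9  34.9 201.8] | tx ty tz [-15.42  -2.83   4.  ] w [-11.09 -11.05 -89.54] width 45.9 F [-0.2  0.7  0.2] g 0.0
```

Request:
apply_moves:
  increments:
    - {"tx": -15.4, "ty": -2.8, "tz": 4, "wx": -11.1, "wy": -11.05, "wz": -89.5, "fingers": 0}
    - {"tx": -15.4, "ty": -2.8, "tz": 4, "wx": -11.1, "wy": -11.05, "wz": -89.5, "fingers": 0}
    - {"tx": -15.4, "ty": -2.8, "tz": 4, "wx": -11.1, "wy": -11.05, "wz": -89.5, "fingers": 0}
    - {"tx": -15.4, "ty": -2.8, "tz": 4, "wx": -11.1, "wy": -11.05, "wz": -89.5, "fingers": 0}
    - {"tx": -15.4, "ty": -2.8, "tz": 4, "wx": -11.1, "wy": -11.05, "wz": -89.5, "fingers": 0}
    - {"tx": -15.4, "ty": -2.8, "tz": 4, "wx": -11.1, "wy": -11.05, "wz": -89.5, "fingers": 0}
    - {"tx": -15.4, "ty": -2.8, "tz": 4, "wx": -11.1, "wy": -11.05, "wz": -89.5, "fingers": 0}
    - {"tx": -15.4, "ty": -2.8, "tz": 4, "wx": -11.1, "wy": -11.05, "wz": -89.5, "fingers": 0}
    - {"tx": -15.4, "ty": -2.8, "tz": 4, "wx": -11.1, "wy": -11.05, "wz": -89.5, "fingers": 0}
    - {"tx": -15.4, "ty": -2.8, "tz": 4, "wx": -11.1, "wy": -11.05, "wz": -89.5, "fingers": 0}
    - {"tx": -15.4, "ty": -2.8, "tz": 4, "wx": -11.1, "wy": -11.05, "wz": -89.5, "fingers": 0}
    - {"tx": -15.4, "ty": -2.8, "tz": 4, "wx": -11.1, "wy": -11.05, "wz": -89.5, "fingers": 0}

```text
time: 13.85
ee_pos: [517.9, -120.7, 166.7]
tcp_rot: [-0.004, -0.031, 1.0, -0.0]
force: [-0.1, -0.5, -0.1]
gripper_width: 45.6
grasp_force: 0.0
```

Run:
```python
from h import *
delta([520.5,-121.4,61],yawR(ST[2]+np.pi/2)); s=bot.sense();print(np.round(s['joints'],2))
```

```text
t 13.85 tcp [ 517.9 -120.7  166.7] | tx ty tz [-0.34 -0.08 10.57] w [-0.03 -0.42 -0.08] width 45.6 F [-0.1 -0.5 -0.1] g 0.0
[ 0.03  0.35  0.13  1.88 -0.05  0.92  1.82]
```

Request:
apply_moves:
  increments:
    - {"tx": -0.3, "ty": -0.1, "tz": 4, "wx": 0, "wy": -0.4, "wz": 0, "fingers": 0}
    - {"tx": -0.3, "ty": -0.1, "tz": 6, "wx": 0, "wy": -0.4, "wz": 0, "fingers": 0}
    - {"tx": -0.3, "ty": -0.1, "tz": 8, "wx": 0, "wy": -0.4, "wz": 0, "fingers": 0}
    - {"tx": -0.3, "ty": -0.1, "tz": 9.5, "wx": 0, "wy": -0.4, "wz": 0, "fingers": 0}
    - {"tx": -0.3, "ty": -0.1, "tz": 10.5, "wx": 0, "wy": -0.4, "wz": 0, "fingers": 0}
    - {"tx": -0.3, "ty": -0.1, "tz": 10.5, "wx": 0, "wy": -0.4, "wz": 0, "fingers": 0}
    - {"tx": -0.3, "ty": -0.1, "tz": 10.5, "wx": 0, "wy": -0.4, "wz": 0, "fingers": 0}

```text
time: 14.72
ee_pos: [520.6, -122.1, 62.5]
tcp_rot: [0.001, -0.032, 1.0, -0.0]
force: [0.0, 1.0, -0.3]
gripper_width: 46.0
grasp_force: 0.0
```

Run:
```python
from h import *
delta([520.5,-121.4,61],yawR(ST[2]+np.pi/2))
```

```text
t 14.725 tcp [ 520.6 -122.1   62.5] | tx ty tz [0.01 0.07 0.15] w [-0.04  0.06 -0.05] width 46.0 F [ 0.   1.  -0.3] g 0.0
```

Request:
apply_moves:
  increments:
    - {"tx": 0, "ty": 0, "tz": 0.1, "wx": 0, "wy": 0, "wz": 0, "fingers": 0.4}
    - {"tx": 0, "ty": 0, "tz": 0.1, "wx": 0, "wy": 0, "wz": 0, "fingers": 1}
    - {"tx": 0, "ty": 0, "tz": 0.1, "wx": 0, "wy": 0, "wz": 0, "fingers": 1}
    - {"tx": 0, "ty": 0, "tz": 0.1, "wx": 0, "wy": 0, "wz": 0, "fingers": 1}
    - {"tx": 0, "ty": 0, "tz": 0.1, "wx": 0, "wy": 0, "wz": 0, "fingers": 1}
    - {"tx": 0, "ty": 0, "tz": 0.1, "wx": 0, "wy": 0, "wz": 0, "fingers": 1}
  squeeze: 50

```text
time: 15.48
ee_pos: [520.3, -121.5, 61.1]
tcp_rot: [0.0, -0.032, 0.999, 0.0]
force: [-1.1, 3.7, 4.2]
gripper_width: 13.3
grasp_force: 50.0
```

Knob gripped at 13.3 mm and 50 N. I turn clockwise (positive about tool z) in steps.

Request:
apply_moves:
  increments:
    - {"tx": 0, "ty": 0, "tz": 0, "wx": 0, "wy": 0, "wz": 5, "fingers": 1}
    - {"tx": 0, "ty": 0, "tz": 0, "wx": 0, "wy": 0, "wz": 10, "fingers": 1}
    - {"tx": 0, "ty": 0, "tz": 0, "wx": 0, "wy": 0, "wz": 15, "fingers": 1}
    - {"tx": 0, "ty": 0, "tz": 0, "wx": 0, "wy": 0, "wz": 20, "fingers": 1}
    - {"tx": 0, "ty": 0, "tz": 0, "wx": 0, "wy": 0, "wz": 25, "fingers": 1}
    - {"tx": 0, "ty": 0, "tz": 0, "wx": 0, "wy": 0, "wz": 30, "fingers": 1}
    - {"tx": 0, "ty": 0, "tz": 0, "wx": 0, "wy": 0, "wz": 35, "fingers": 1}
    - {"tx": 0, "ty": 0, "tz": 0, "wx": 0, "wy": 0, "wz": 40, "fingers": 1}
    - {"tx": 0, "ty": 0, "tz": 0, "wx": 0, "wy": 0, "wz": 40, "fingers": 1}

```text
time: 16.6
ee_pos: [520.5, -120.7, 61.1]
tcp_rot: [0.0, 0.312, 0.95, 0.0]
force: [-0.8, 5.1, 3.7]
gripper_width: 13.5
grasp_force: 50.0
```

Run:
```python
from h import *
delta([520.5,-121.4,61.5],yawR(ST[2]+np.pi/2-1.2)); s=bot.sense(); print(np.round(s['moment'],2),np.round(s['joints'],2))
y=Rt(s).as_matrix()[:,1]; print('knob angle if no slip',ST[2]+np.pi/2-np.arctan2(y[1],y[0]))
```

```text
t 16.6 tcp [ 520.5 -120.7   61.1] | tx ty tz [-0.04 -0.06 -0.04] w [ 4.000e-02 -1.000e-02  2.875e+01] width 13.5 F [-0.8  5.1  3.7] g 50.000163316726685
[1.22 0.03 0.02] [-0.09  0.5   0.3   1.99 -0.23  0.68  1.29]
knob angle if no slip 0.6982326720249972
```

Request:
apply_moves:
  increments:
    - {"tx": 0, "ty": 0, "tz": 0, "wx": 0, "wy": 0, "wz": 5, "fingers": 1}
    - {"tx": 0, "ty": 0, "tz": 0, "wx": 0, "wy": 0, "wz": 10, "fingers": 1}
    - {"tx": 0, "ty": 0, "tz": 0, "wx": 0, "wy": 0, "wz": 15, "fingers": 1}
    - {"tx": 0, "ty": 0, "tz": 0, "wx": 0, "wy": 0, "wz": 20, "fingers": 1}
    - {"tx": 0, "ty": 0, "tz": 0, "wx": 0, "wy": 0, "wz": 25, "fingers": 1}
    - {"tx": 0, "ty": 0, "tz": 0, "wx": 0, "wy": 0, "wz": 28.7, "fingers": 1}
    - {"tx": 0, "ty": 0, "tz": 0, "wx": 0, "wy": 0, "wz": 28.7, "fingers": 1}
    - {"tx": 0, "ty": 0, "tz": 0, "wx": 0, "wy": 0, "wz": 28.7, "fingers": 1}

```text
time: 17.6
ee_pos: [521.0, -120.3, 61.1]
tcp_rot: [0.0, 0.537, 0.844, 0.001]
force: [1.0, 6.6, 2.7]
gripper_width: 13.3
grasp_force: 50.0
```

Run:
```python
from chk import *
s=bot.sense(); print(s['time'],np.round(s['moment'],2),s['gripper_width'],s['grasp_force'],np.round(s['force'],1))
y=Rt(s).as_matrix()[:,1]; print('knob angle if no slip',ST[2]+np.pi/2-np.arctan2(y[1],y[0]))
chk('pics/end.png',tilt=.55)
```

```text
17.6 [ 1.36 -0.21  0.12] 13.30112801837858 50.00482141971588 [1.  6.6 2.7]
knob angle if no slip 1.1970299493866683
scene phone 0.71 [290. 197.  68.  39.]
```

View pics/end.png

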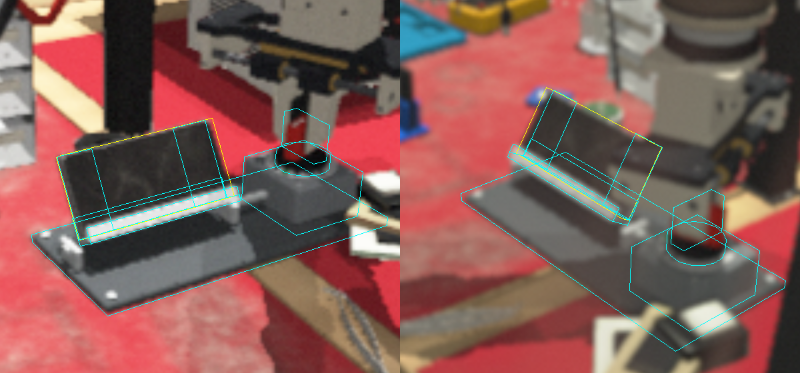

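The phone rests in the tilted cradle and matches the outline predicted for 0.55 rad in both views. The knob is held at about 1.2 rad with an unchanged grip width. Handing in.

```bash
python3 -c "
from workcell import close_job
print(close_job())"
```

```text
the job is handed in; nothing more can be done
None
```

The phone leans in the stand, centred with its screen towards the robot, and the knob is held at the third click (about 1.2 rad by the tool's measured turn); I handed the job in after about 18 s, and the hand-in returned no verdict.

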